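# Press the reference block into the colour meter's corner

## Robot

A 7-joint arm with a two-finger parallel gripper is mounted at the origin on the work surface. World frame = base frame: x ahead of the robot, y to its left, z up, the work surface at z = 0. Lengths are in mm, angles in rad, forces in N, time in s.
With the tool pointing down it reaches from about 425 to 875 mm from the base axis. Payload 4.7 kg.
Tool frame: the origin (TCP) lies midway between the tips of the shut fingers; the grasp point (between the pads) lies 19 mm behind it; z points along the fingers, y is the direction in which the jaws open and shut (so a half turn about z gives the same grasp; the last joint's range is limited). The gripper opens to 85 mm and grips with 20 to 120 N. Pads are 22 mm wide; open, the fingers measure 114 mm over their backs; the gripper's body (76 mm by 85 mm) begins 54 mm behind the grasp point. The pads swing forward as they close: fully open they stand 13 mm farther back than shut.
Start: joints at [-1.093, 0.321, -0.07, 1.45, 0.023, 1.371, -0.057], TCP at [290.806, 581.34, 231.349] pointing down, gripper open.
Joint ranges: [-2.86, 2.86], [-0.3, 2.09], [-1.38, 1.24], [0.06, 2.45], [-1.56, 4.7], [0.09, 2.05], [-2.69, 2.69]. Speed limits (rad/s): [2.57, 2.57, 3.14, 3.14, 3.14, 3.14, 3.14].

## Interface

Orientations are given as a rotation vector (axis times angle).
In Python, from workcell import robot gives the robot as it stands.
- The arm moves only by the tool apply_moves, never from a script. Its argument "moves" is a list of rows, each an object with "translation": the shift along the world's x, y, z in cm, a list of three; "turn": the turn, a rotation vector about the world's x, y, z in rad, a list of three. In form: [{"translation": [dx, dy, dz], "turn": [wx, wy, wz]}, ...]. A call has 1 to 10 rows; each row is the pose to reach, as a shift and turn from the pose commanded when the call began; what a row does not reach only later rows make up. A row lasts 1/8 s, in which the tool goes at most 62.5 mm and 10.7 degrees, less where a joint would pass 70% of its speed; a pose out of reach is approached as far as the arm can. A call with a gripper value outside its range is refused whole. "hand" is the opening, from 0 (shut) to 1 (fully open), set as the call begins (left out, the last holds). The fingers move at their own pace and stop on an object; the grip force is fixed at half the most. Time passes only in rows, so rows that repeat a pose let the fingers close. It gives the time, the measured TCP pose, the force and the opening at its end, in the units of the state.
- robot.observe(): the state, without advancing time (a new reading comes with each control period).
- robot.grab_frame(name): name is "scene" or "top"; returns the picture (480x640x3 uint8, blue, green, red); there is no depth.
- robot.camera_model(name): a dict with "camera_matrix" (3x3 intrinsics, pixels), "k1" (the pictures are not rectified: a ray, as slopes to the right and down, at radius r is drawn at 1 + k1 r^2 times it, then the intrinsics apply), "xyz" and "orientation" of the camera in the world. Camera axes: x right, y up, looking along -z (the intrinsics and any distortion apply to the point x, -y, -z); pixel columns grow to the right and rows downward; lengths in mm; the calibration is good to about 2 mm. A picture is of the moment at which its call begins. camera_model takes no time and is no camera call.
- robot.sign_off(): hands the job in, once; it reports no verdict.
The state is a dict: "time_s": time; "joints": joint angles; "qvel": joint speeds; "tau": joint torques, N m; "eef_pos": TCP position; "tcp_rot": TCP orientation; "force": force on the tool from outside, world axes, zero at the start; "torque": the same for the moment, N m; "gripper_width": finger opening in mm.
Only numpy, scipy, OpenCV 4.12 (cv2) and the standard library are available. Lean on these libraries where they do the work, as an engineer would, in place of code of your own. Each camera call takes 0.05 s, during which the arm holds its last target. There are 200 camera calls.

## Task

Calibrate the colour meter: lift the rectangular white reference block out of its storage case, stand it upright on the meter's plate and press it squarely into the corner so that both sprung stops are pushed right in. Press firmly but do not ram it, and leave the round puck, the bottles and the other things where they are. Finish while still holding the block there, pressed against both stops, because the meter reads only as long as they stay in.

Things in the scene. Friction and masses are not known exactly. Their poses are not given: they have to be found in the camera images.
- block: the white ceramic reference block: a rectangular block 60 mm long (its x) by 36 mm wide (its y) by 56 mm tall (its z), about 0.2 to 0.4 kg; origin at the centre of its underside. It stands upright in one of the two bays of the storage case, its underside 5 mm above the table
- case: black open storage case, fixed, 90 mm (x) by 180 mm (y), walls only 13 mm tall and 5 mm thick, floor 5 mm thick; origin at the centre of its underside; two bays side by side along y with centres 45 mm either side of the origin, each about 80 by 82 mm inside. The block and the round puck stand in them, either way round
- stage: the colour meter, fixed: an aluminium plate 170 by 170 mm, its top 24 mm above the table; origin at the centre of the plate's underside on the table. The corner stops are near the plate's +x, +y corner (meter's axes); a grey reading unit, 62 mm tall, stands on its +x side from x = 90 to 180 mm. Seen from the robot's side, the plate is nearer and the unit is beyond it; the meter may be turned up to 20 degrees
- stop_x: sprung steel stop bar that faces the meter's -x, 50 mm long along the meter's y, 16 mm tall above the plate; origin at the middle of its face, at the height of the plate's top, at (55, 35, 24) mm in the meter's frame when free. Pushed towards the meter's +x it gives way 5 mm (1.6 N at first, 5.6 N when right in), then is solid; behind it is a fixed dark backing rail, 14 mm tall. It springs back when let go
- stop_y: the second sprung stop bar, square to the first, facing the meter's -y, 50 mm long along the meter's x; origin at the middle of its face, at the height of the plate's top, at (22, 63, 24) mm in the meter's frame when free. It gives way 5 mm towards the meter's +y, with the same spring, backing rail and height. A block pressed against one bar or down on the plate drags with much friction (nearly as large as that pressure) when slid along it, so press lightly on the plate
- bottle_a: round clear glass bottle, blue cap, 60 mm wide, 130 mm tall, standing at the right side, nearer the robot; origin at its underside
- bottle_b: the same kind of bottle, standing at the left side; origin at its underside
- bottle_c: larger such bottle, 68 mm wide, 150 mm tall, standing at the right side; origin at its underside
- vial: small amber glass jar, white cap, 28 mm wide, 60 mm tall, standing near the middle between meter and case; origin at its underside
- beaker: clear open beaker, 70 mm wide, 90 mm tall, at the left side; origin at its underside
- brush: 170 mm brush lying at the right side; to be left alone
- puck: round white ceramic disc block, 42 mm diameter, 36 mm tall, standing in the other bay of the case; origin at the centre of its underside
There are look-alikes about, which are no part of the job. Leave any green look-alike of the block alone.

How it is judged (in metres and radians):
On the way:
1. the block is lifted in the gripper, clear of its case (height (world z) of block above 0.027 m and contact force between block and the fingers above 1 N and contact force between block and case below 0.05 N), for 0.2 s.
At the end, for the whole second after the job is handed in: The block stands on the meter's plate (underside within 4 mm of its top, tilted under 0.1 rad, square to the stops within 0.08 rad), both stop bars are pushed in at least 3.5 of their 5 mm, each by the block with over 2 N, the robot is pressing on the block and the block is still (x of stop_x in the frame of stage above 0.0585 m and y of stop_y in the frame of stage above 0.0665 m and contact force between block and stop_x above 2 N and contact force between block and stop_y above 2 N and (contact force between block and the fingers above 1 N or contact force between block and the arm above 1 N) and z of block in the frame of stage between 0.02 and 0.028 m and angle between block's own z axis and vertical below 0.1 rad and (angle between the x axis of block and the x axis of stage, either way round below 0.08 rad or angle between the x axis of block and the y axis of stage, either way round below 0.08 rad) and linear speed of block below 0.02 m/s); the arm keeps its last pose, push and grip.
It fails at once if the block is rammed into a stop with more than 60 N (contact force between block and stop_x above 60 N or contact force between block and stop_y above 60 N).
It fails at once if a bystander is moved by more than 20 mm (distance of any of bottle_a, bottle_b, bottle_c, vial, beaker, brush, puck from where it was at the start of the episode above 0.02 m).
It also fails if it takes over 53 s, if anything falls off the work surface, if the arm or the gripper's body presses on something with over 40 N, if the wrist force passes 120 N, or if a joint passes its speed limit or range.

## Working session

There is one attempt and no reset: what is moved stays moved. The work goes in short steps, Python scripts to look and compute and a tool call to move; the robot and the scene stay as the last step left them, time stands still between calls to the robot, and variables do not carry over. Pictures are saved under pics/ and viewed, about 8 in all and at most 12, crops included, and the job is handed in when it is done.

Besides the shell and the picture viewer there is one more tool, called after "Call:" as name(argument=value, ...) on one line, values as JSON. apply_moves: Moves the arm, as the interface text tells. Its arguments: {"type":"object","properties":{"moves":{"type":"array"},"hand":{"type":"number"}},"required":["moves"]}

```bash
mkdir -p pics
cat > h.py <<'E'
import numpy as np, cv2
from scipy.spatial.transform import Rotation as R
from workcell import robot
def cam(n):
    m=robot.camera_model(n); o=np.array(m["orientation"],float)
    Rm=o if o.shape==(3,3) else R.from_rotvec(o).as_matrix()
    return np.array(m["camera_matrix"],float),m["k1"],np.array(m["xyz"],float),Rm
def ray(n,px):
    K,k,p,Rm=cam(n)
    u=cv2.undistortPoints(np.array(px,float).reshape(-1,1,2),K,np.array([k,0,0,0,0.]))[:,0]
    d=np.c_[u[:,0],-u[:,1],-np.ones(len(u))]@Rm.T
    return p,d
def onz(n,px,z):
    p,d=ray(n,px); return p+d*((z-p[2])/d[:,2])[:,None]
def proj(n,P):
    K,k,p,Rm=cam(n); c=(np.array(P,float).reshape(-1,3)-p)@Rm
    s=np.c_[c[:,0],-c[:,1]]/-c[:,2:]; s=s*(1+k*(s**2).sum(1))[:,None]
    return s@K[:2,:2].T+K[:2,2]
E
python3 - <<'E'
from h import *
print(robot.observe())
for n in("scene","top"):
    print(robot.camera_model(n)); cv2.imwrite(f"pics/{n}0.png",robot.grab_frame(n))
E
```

```text
{'time_s': 0.0, 'joints': array([-1.09290893,  0.32178899, -0.07008933,  1.45172153,  0.02257746,
        1.37078559, -0.05689474]), 'qvel': array([-0.00143254, -0.00211007,  0.00048576, -0.00092997,  0.00030036,
        0.00018637,  0.00267963]), 'tau': array([-2.31074009e-04, -4.93569589e+01, -3.81949078e-01, -3.14322782e+01,
        1.31110192e-02,  1.13851068e-02, -1.47214507e-05]), 'eef_pos': array([290.55642561, 580.82291521, 230.22225493]), 'tcp_rot': array([-7.21863488e-01, -3.05715819e+00,  2.95527145e-03]), 'force': array([-0.20115826, -0.01579498,  0.0845024 ]), 'torque': array([ 0.04945618, -0.02161166, -0.01160621]), 'gripper_width': 85.41072176315026}
{'camera_matrix': array([[463.85720025,   0.        , 325.95818796],
       [  0.        , 463.85720025, 233.68284635],
       [  0.        ,   0.        ,   1.        ]]), 'k1': 0.010687070685692173, 'xyz': array([1260.43537656, -477.30992272,  609.27696427]), 'orientation': array([0.90692023, 0.52037134, 0.89586421])}
{'camera_matrix': array([[503.88669253,   0.        , 315.65489867],
       [  0.        , 503.88669253, 238.50418986],
       [  0.        ,   0.        ,   1.        ]]), 'k1': -0.008850785830153397, 'xyz': array([ 305.21910003,  -24.13240689, 1556.61723459]), 'orientation': array([ 0.10263143, -0.08557422, -1.54836659])}
```

View pics/top0.png

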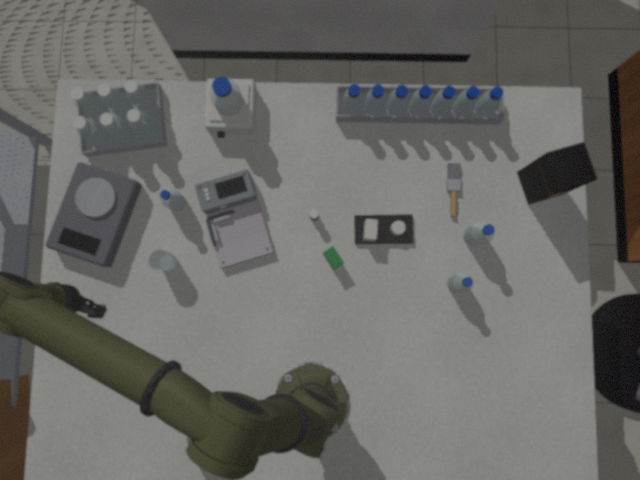

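View pics/scene0.png

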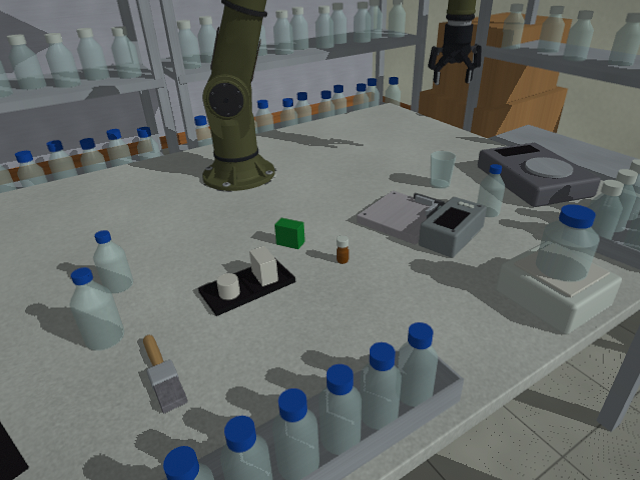

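The top view shows the white rectangular block at (371,230) and the round puck at (398,228), both in the black case at (384,229). The green look-alike is at (333,258), and the meter's plate is at (242,237) with its stops at the upper left, near (215,230). The block at (371,230) is white, rectangular and in the case, so it fits. I'll confirm it in an enlarged crop.

Run:
```python
from h import *
im=cv2.imread("pics/top0.png"); sc=cv2.imread("pics/scene0.png")
a=cv2.resize(im[205:250,345:425],None,fx=7,fy=7,interpolation=cv2.INTER_CUBIC)
b=cv2.resize(im[165:275,190:280],None,fx=5,fy=5,interpolation=cv2.INTER_CUBIC)
c=np.zeros((600,800,3),np.uint8)
a=cv2.resize(im[210:250,350:420],(350,200),interpolation=cv2.INTER_CUBIC)
c[:550,:450]=b; c[:200,450:]=a
s=cv2.resize(sc[180:260,350:490],(350,200),interpolation=cv2.INTER_CUBIC); c[200:400,450:]=s
s=cv2.resize(sc[240:320,190:330],(350,200),interpolation=cv2.INTER_CUBIC); c[400:,450:]=s
cv2.imwrite("pics/crop1.png",c)
# block top & puck, case
g=cv2.cvtColor(im,cv2.COLOR_BGR2GRAY)
roi=np.zeros_like(g); roi[210:250,352:418]=1
for lo,hi,nm in((135,256,"white"),(0,60,"dark")):
    m=((g>=lo)&(g<hi)&(roi>0)).astype(np.uint8)
    cs,_=cv2.findContours(m,cv2.RETR_EXTERNAL,cv2.CHAIN_APPROX_NONE)
    for k in cs:
        if cv2.contourArea(k)>60: print(nm,cv2.contourArea(k),cv2.minAreaRect(k))
print(g[230,350:420]); print(g[212:248,371])
```

```text
white 83.0 ((397.5, 227.0), (10.0, 11.0), 90.0)
white 151.0 ((370.3172607421875, 228.55838012695312), (10.402069091796875, 17.313034057617188), 4.085616588592529)
white 66.0 ((400.5, 217.0), (14.0, 33.0), 90.0)
dark 1445.0 ((384.0, 229.5), (27.0, 56.0), 90.0)
[135 134 133 124 100  75  53  46  45  51  50  51  53  82 112 136 144 144
 141 143 139 141 140 142 141 141 131 103  63  46  46  48  49  48  49  45
  54  48  49  57  72  94 110 128 139 141 143 142 142 142 141 140 136 132
 112  82  55  49  47  46  52  48  64  87 106 123 132 133 133 136]
[133 131 118  86  54  53  87 121 138 142 141 143 143 143 143 142 142 139
 141 142 140 141 141 141 142 139 131 106  84  66  51  59  78  95  99  96]
```

View pics/crop1.png

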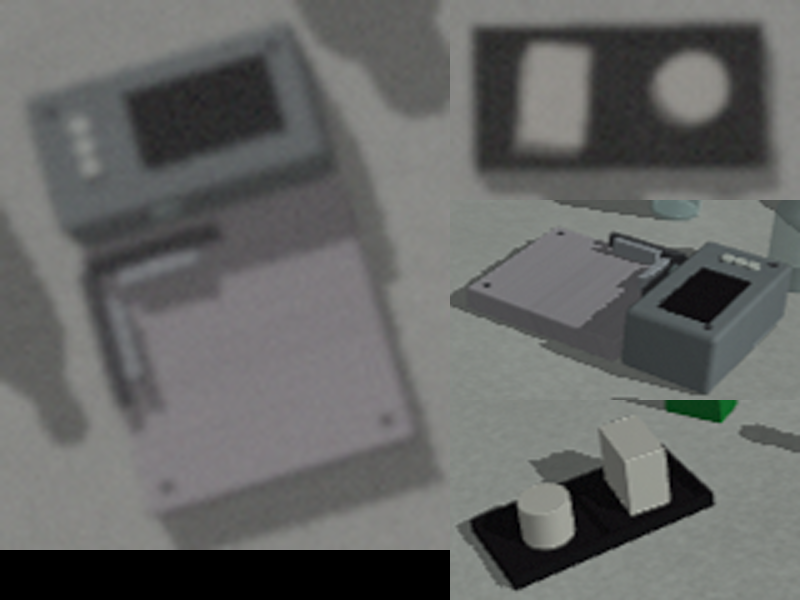

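The crop confirms a white rectangular block in the left bay and a round puck in the right bay. On the meter, the stops are at the upper left of the plate. Next I'll refine the edges and compute positions.

```bash
cat >> h.py <<'E'
def edge(g,a,b,w=4,sign=None):
    """refine line a-b: strongest gradient across it; sign +1: brighter on right-hand (normal) side. returns 2 pts"""
    a,b=np.array(a,float),np.array(b,float); t=(b-a)/np.linalg.norm(b-a); n=np.array([-t[1],t[0]])
    g=cv2.GaussianBlur(g.astype(np.float32),(0,0),0.7); o=np.arange(-w,w+.01,.25); pts=[]
    for s in np.linspace(.1,.9,25):
        q=(a+(b-a)*s+o[:,None]*n).astype(np.float32)
        v=cv2.remap(g,q[:,0].reshape(1,-1),q[:,1].reshape(1,-1),cv2.INTER_LINEAR)[0]
        d=np.gradient(v); d=np.abs(d) if sign is None else d*sign
        i=d.argmax(); ww=np.clip(d[max(0,i-4):i+5],0,None); pts.append(a+(b-a)*s+n*(ww@o[max(0,i-4):i+5]/ww.sum()))
    vx,vy,x,y=cv2.fitLine(np.array(pts,np.float32),cv2.DIST_HUBER,0,.01,.01).ravel()
    p=np.array([x,y]);v=np.array([vx,vy]); return np.array([p+v*((a-p)@v),p+v*((b-p)@v)])
def isect(l,m):
    A=np.c_[l[1]-l[0],-(m[1]-m[0])]; s=np.linalg.solve(A,m[0]-l[0]); return l[0]+s[0]*(l[1]-l[0])
E
python3 - <<'E'
from h import *
im=cv2.imread("pics/top0.png"); g=cv2.cvtColor(im,cv2.COLOR_BGR2GRAY)
f=lambda x,y:(190+(x+.5)/5-.5,165+(y+.5)/5-.5); h=lambda x,y:(350+(x-450)/5,210+y/5)
ang=lambda e:np.degrees(np.arctan2(e[1,1]-e[0,1],e[1,0]-e[0,0]))
E={}
near=edge(g,f(152,512),f(412,438)); right=edge(g,f(412,438),f(365,260)); left=edge(g,f(152,512),f(135,440))
nw=onz("top",near,24); rw=onz("top",right,24)
print("near dir",ang(-nw[::-1][:, [0,1]]) , "right dir",ang(rw))
c1=onz("top",[isect(near,right)],24)[0]; c2=onz("top",[isect(near,left)],24)[0]
print("corner near-right",c1,"near-left",c2,np.linalg.norm(c1-c2))
d=(nw[0]-nw[1])[:2]; print("yaw near",np.degrees(np.arctan2(d[1],d[0]))-90,"yaw right",np.degrees(np.arctan2(*(rw[1]-rw[0])[[1,0]])))
# block
bt=edge(g,h(528,44),h(588,47),3); br=edge(g,h(588,47),h(583,150),3); bb=edge(g,h(520,150),h(583,150),3); bl=edge(g,h(528,44),h(520,148),3)
for n,e in zip("tr",(bt,br)):
    w=onz("top",e,61); print(n,w[:,:2].round(1).tolist(),ang(w[:,:2]))
P=[onz("top",[isect(x,y)],61)[0][:2].round(1) for x,y in((bt,bl),(bt,br),(bb,br),(bb,bl))]; print("quad",P)
# case outer
cs=[h(472,25),h(765,25),h(770,170),h(475,168)]
L=[edge(g,cs[i],cs[(i+1)%4],3) for i in range(4)]
Q=np.array([onz("top",[isect(L[i-1],L[i])],13)[0] for i in range(4)]); print("case",Q.round(1).tolist(),Q.mean(0))
E
```

```text
near dir -71.7682771581256 right dir 20.0616673490985
corner near-right [450.9971268  116.58060563  24.        ] near-left [399.85172242 271.85039558  24.        ] 163.47648166901035
yaw near 18.2317228418744 yaw right 20.0616673490985
t [[549.7, -154.6], [549.3, -190.6]] -90.60288961741716
r [[547.0, -191.2], [484.8, -187.0]] 176.10788731023368
quad [array([ 549.7, -150.5]), array([ 549.3, -191.4]), array([ 485.2, -187. ]), array([ 490.2, -145.8])]
case [[568.1, -123.7, 13.0], [573.3, -302.5, 13.0], [481.3, -308.2, 13.0], [480.1, -125.0, 13.0]] [ 525.69463468 -214.86782301   13.        ]
```

```bash
cat >> h.py <<'E'
def meter(o,yaw,P):
    P=np.array(P,float); r=R.from_euler("z",yaw,degrees=True).as_matrix(); return P@r.T+[o[0],o[1],0]
E
python3 - <<'E'
from h import *
o,y=(505.8,222),19
sh=[([(-85,-85,24),(85,-85,24),(85,85,24),(-85,85,24)],(0,0,255)),
([(55,10,40),(55,60,40)],(0,255,0)),([(-3,63,40),(47,63,40)],(0,255,0)),
([(90,-85,62),(180,-85,62),(180,85,62),(90,85,62)],(255,255,0))]
out=np.zeros((600,800,3),np.uint8)
for n,(r0,r1,c0,c1),k,off in(("top",(165,275,190,280),5,0),("scene",(180,265,350,490),2.5,450)):
    im=cv2.imread(f"pics/{n}0.png"); k=5 if n=="top" else 2.5
    c=cv2.resize(im[r0:r1,c0:c1],None,fx=k,fy=k,interpolation=cv2.INTER_CUBIC)
    if n=="scene":
        k=5; c=cv2.resize(im[185:265,355:425],None,fx=5,fy=5,interpolation=cv2.INTER_CUBIC); r0,c0=185,355
    for P,col in sh:
        p=((proj(n,meter(o,y,P))-[c0,r0]+.5)*k).astype(np.int32)
        cv2.polylines(c,[p],len(P)>2,col,1)
    out[:c.shape[0],off:off+c.shape[1]]=c
im=cv2.imread("pics/scene0.png")
# block overlay
c=cv2.resize(im[245:295,235:305],None,fx=4,fy=4,interpolation=cv2.INTER_CUBIC)
for z in(5,61):
    B=meter((520.5,-171.6),-3.5,[(30,18,z),(30,-18,z),(-30,-18,z),(-30,18,z)])
    cv2.polylines(c,[((proj("scene",B)-[235,245]+.5)*4).astype(np.int32)],True,(0,0,255),1)
out[400:600,455:735]=c
cv2.imwrite("pics/ov1.png",out)
E
```

```text
(no output)
```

View pics/ov1.png

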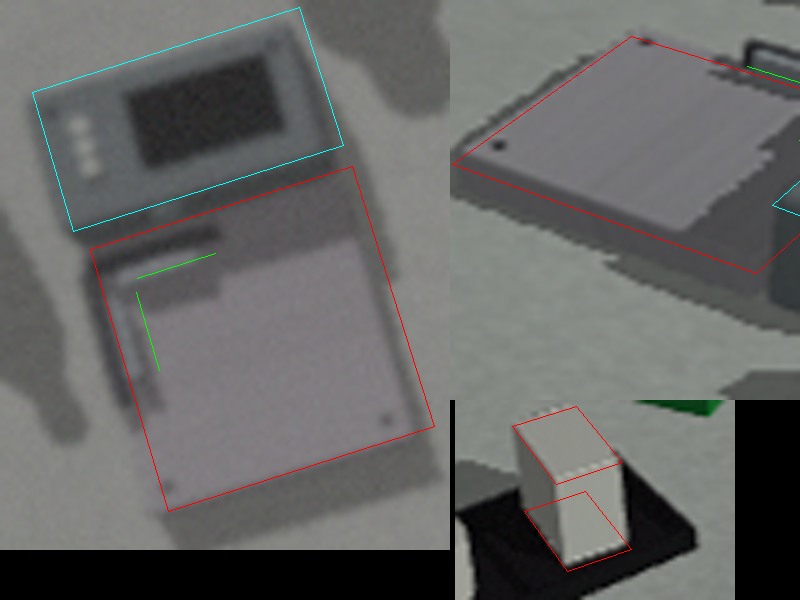

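The block overlay fits. The meter overlay sits about 8 mm too far to -y in both views, because the right edge latched onto the shadow. I'll refit it with a narrow band and a sign.

Run:
```python
from h import *
g=cv2.imread("pics/top0.png").astype(np.float32).mean(2); gs=cv2.imread("pics/scene0.png").astype(np.float32).mean(2)
f=lambda x,y:(190+(x+.5)/5-.5,165+(y+.5)/5-.5); h=lambda x,y:(355+(x-450+.5)/5-.5,185+(y+.5)/5-.5)
def show(n,cam_,e,z):
    w=onz(cam_,e,z)[:,:2]; d=w[1]-w[0]; print(n,((e-[[190,165]])*5).round().tolist(),w.round(1).tolist(),"dir",np.degrees(np.arctan2(d[1],d[0])).round(2)); return w
near=edge(g,f(152,512),f(412,438),2.2,-1); right=edge(g,f(412,438),f(365,260),2.2,1)
show("near","top",near,24); show("right","top",right,24)
# unit top: far edge
show("unitfar","top",edge(g,f(28,103),f(290,22),2.2),62)
c=onz("top",[isect(near,right)],24)[0]; print(c)
sr=edge(gs,h(460,157),h(680,231),2.2,-1); w=show("scene right","scene",sr,24)
sn=edge(gs,h(460,155),h(630,40),2.2); show("scene near","scene",sn,24); c=onz("scene",[isect(sn,sr)],24)[0]; print(c)
# bars in top: light ridges at z=40
for a,b in((f(120,285),f(195,255)),(f(118,300),f(135,375))):
    a,b=np.array(a),np.array(b); t=(b-a)/np.linalg.norm(b-a); n=np.array([-t[1],t[0]]); o=np.arange(-5,5.01,.5)
    q=[(a+(b-a)*s+o[:,None]*n) for s in np.linspace(.15,.85,9)]
    v=np.mean([cv2.remap(g,x[:,0].astype(np.float32)[None],x[:,1].astype(np.float32)[None],1)[0] for x in q],0); print(v.round().astype(int))
```

```text
near [[150.0, 512.0], [409.0, 433.0]] [[395.9, 284.0], [447.2, 127.7]] dir -71.81
right [[419.0, 434.0], [371.0, 256.0]] [[446.9, 121.5], [556.4, 154.4]] dir 16.75
unitfar [[25.0, 97.0], [288.0, 19.0]] [[643.6, 363.9], [695.3, 205.9]] dir -71.89
[449.07600729 122.11750406  24.        ]
scene right [[835.0, 250.0], [1053.0, 330.0]] [[446.3, 124.9], [567.2, 163.7]] dir 17.78
scene near [[833.0, 253.0], [998.0, 131.0]] [[448.8, 122.0], [392.8, 274.0]] dir 110.23
[447.57699241 125.32785223  24.        ]
[ 58  56  58  63  73  85  98 108 114 115 112 106  99  93  89  88  88  88
  89  89  89]
[117 116 113 109 105 101  99 100 104 109 113 114 111 104  95  85  76  72
  71  75  82]
```

Call:
apply_moves(moves=[{"translation":[2.6,-3.5,0],"turn":[0,0,0.04]},{"translation":[5.2,-7,0],"turn":[0,0,0.08]},{"translation":[7.8,-10.5,0],"turn":[0,0,0.12]},{"translation":[10.4,-14,0],"turn":[0,0,0.16]},{"translation":[13,-17.5,0],"turn":[0,0,0.2]},{"translation":[15.6,-21,0],"turn":[0,0,0.24]},{"translation":[18.2,-24.5,0],"turn":[0,0,0.28]},{"translation":[20.8,-28,0],"turn":[0,0,0.32]},{"translation":[23.4,-31.5,0],"turn":[0,0,0.36]},{"translation":[26,-35,0],"turn":[0,0,0.403]}], hand=1)

```text
time_s: 1.35
eef_pos: [551.3, 230.0, 230.9]
tcp_rot: [-0.093, -3.14, 0.0]
force: [1.0, 0.4, 0.5]
gripper_width: 85.4
```

Call:
apply_moves(moves=[{"translation":[-0.3,-4,0],"turn":[0,0,0]},{"translation":[-0.6,-8,0],"turn":[0,0,0]},{"translation":[-0.9,-12,0],"turn":[0,0,0]},{"translation":[-1.2,-16,0],"turn":[0,0,0]},{"translation":[-1.5,-20,-1],"turn":[0,0,0]},{"translation":[-1.8,-24,-3],"turn":[0,0,0]},{"translation":[-2.1,-28,-5],"turn":[0,0,0]},{"translation":[-2.4,-32,-8],"turn":[0,0,0]},{"translation":[-2.7,-36,-10],"turn":[0,0,0]},{"translation":[-3.0,-40.3,-12],"turn":[0,0,0]}])

```text
time_s: 2.6
eef_pos: [520.3, -172.4, 110.3]
tcp_rot: [-0.094, -3.14, -0.001]
force: [1.2, 0.2, -0.1]
gripper_width: 85.4
```

Call:
apply_moves(moves=[{"translation":[0,0,0],"turn":[0,0,0]},{"translation":[0,0,0],"turn":[0,0,0]},{"translation":[0,0,0],"turn":[0,0,0]}])

```text
time_s: 2.98
eef_pos: [521.4, -170.2, 111.7]
tcp_rot: [0.092, 3.14, 0.001]
force: [-0.1, -0.4, 0.4]
gripper_width: 85.4
```

Run:
```python
from h import *
s=robot.observe(); print(s["eef_pos"],R.from_rotvec(s["tcp_rot"]).as_matrix().round(3),s["force"])
im=robot.grab_frame("scene"); tp=robot.grab_frame("top"); cv2.imwrite("pics/top1.png",tp)
out=np.zeros((600,800,3),np.uint8)
out[:,:400]=cv2.resize(im[190:340,200:300],(400,600),interpolation=cv2.INTER_CUBIC)
out[:300,400:]=cv2.resize(tp[170:290,310:470],(400,300),interpolation=cv2.INTER_CUBIC)
cv2.imwrite("pics/ap1.png",out)
```

```text
[ 521.4390648  -170.17754747  111.72648075] [[-0.998  0.058  0.001]
 [ 0.058  0.998  0.001]
 [-0.001  0.001 -1.   ]] [-0.10384659 -0.40028819  0.43898346]
```

View pics/ap1.png

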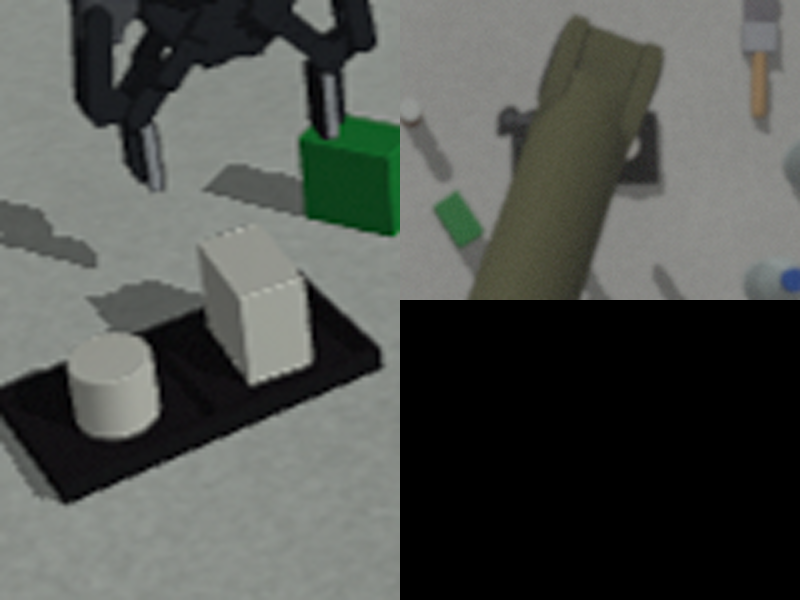

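The open gripper is above the block, with one finger on each side of its 36 mm width, and it is clear of the puck. I'll descend, close and lift a little.

Call:
apply_moves(moves=[{"translation":[0,0,-1.5],"turn":[0,0,0]},{"translation":[0,0,-3],"turn":[0,0,0]},{"translation":[0,0,-4.5],"turn":[0,0,0]},{"translation":[0,0,-6],"turn":[0,0,0]},{"translation":[0,0,-7.2],"turn":[0,0,0]},{"translation":[0,0,-8],"turn":[0,0,0]},{"translation":[0,0,-8.5],"turn":[0,0,0]},{"translation":[0,0,-8.5],"turn":[0,0,0]},{"translation":[0,0,-8.5],"turn":[0,0,0]}])

```text
time_s: 4.2
eef_pos: [521.2, -171.8, 26.8]
tcp_rot: [0.095, 3.139, -0.0]
force: [-0.2, -0.7, 0.3]
gripper_width: 85.7
```

Call:
apply_moves(moves=[{"translation":[0,0,0],"turn":[0,0,0]},{"translation":[0,0,0],"turn":[0,0,0]},{"translation":[0,0,0],"turn":[0,0,0]},{"translation":[0,0,0],"turn":[0,0,0]},{"translation":[0,0,0],"turn":[0,0,0]},{"translation":[0,0,0],"turn":[0,0,0]},{"translation":[0,0,0],"turn":[0,0,0]},{"translation":[0,0,0],"turn":[0,0,0]}], hand=0)

```text
time_s: 5.2
eef_pos: [521.2, -171.6, 26.7]
tcp_rot: [0.095, 3.139, 0.0]
force: [0.8, 1.2, 4.9]
gripper_width: 35.0
```

Call:
apply_moves(moves=[{"translation":[0,0,0.7],"turn":[0,0,0]},{"translation":[0,0,2],"turn":[0,0,0]},{"translation":[0,0,3.5],"turn":[0,0,0]},{"translation":[0,0,5],"turn":[0,0,0]},{"translation":[0,0,7],"turn":[0,0,0]},{"translation":[0,0,9],"turn":[0,0,0]},{"translation":[0,0,11.5],"turn":[0,0,0]},{"translation":[0,0,14],"turn":[0,0,0]},{"translation":[0,0,14],"turn":[0,0,0]},{"translation":[0,0,14],"turn":[0,0,0]}])

```text
time_s: 6.45
eef_pos: [520.2, -171.5, 165.7]
tcp_rot: [-0.095, -3.139, -0.001]
force: [-0.3, 0.0, -2.6]
gripper_width: 35.5
```

Run:
```python
from h import *
im=robot.grab_frame("scene"); cv2.imwrite("pics/lift.png",cv2.resize(im[120:320,190:330],(560,800)[:2] if 0 else (420,600),interpolation=cv2.INTER_CUBIC))
```

```text
(no output)
```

View pics/lift.png

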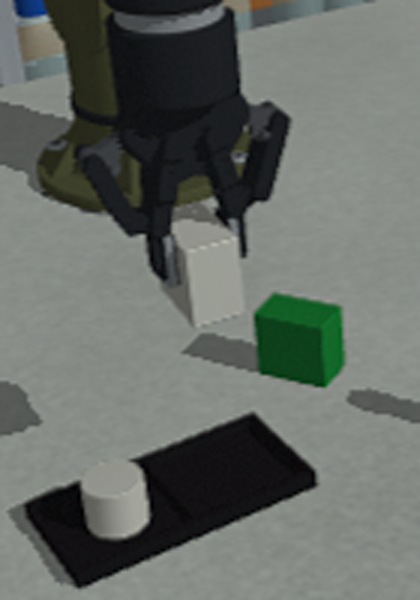

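The block is held upright between the fingers and is clear of the empty bay. The puck is undisturbed. Next I'll carry it over to the plate.

Call:
apply_moves(moves=[{"translation":[-0.2,3,0],"turn":[0,0,0.03]},{"translation":[-0.4,7.5,0],"turn":[0,0,0.07]},{"translation":[-0.6,12.5,0],"turn":[0,0,0.11]},{"translation":[-0.8,18,0],"turn":[0,0,0.16]},{"translation":[-1,23.5,0],"turn":[0,0,0.21]},{"translation":[-1.2,29,0],"turn":[0,0,0.26]},{"translation":[-1.5,34,0],"turn":[0,0,0.3]},{"translation":[-1.7,38.5,0],"turn":[0,0,0.34]},{"translation":[-1.8,42,0],"turn":[0,0,0.36]},{"translation":[-1.9,43.9,0],"turn":[0,0,0.374]}])

```text
time_s: 7.75
eef_pos: [499.9, 270.2, 165.2]
tcp_rot: [0.497, -3.1, -0.0]
force: [0.7, -0.6, -3.6]
gripper_width: 35.2
```

Call:
apply_moves(moves=[{"translation":[0,0,-1],"turn":[0,0,0]},{"translation":[0,0,-3],"turn":[0,0,0]},{"translation":[0,0,-5],"turn":[0,0,0]},{"translation":[0,0,-6.5],"turn":[0,0,0]},{"translation":[0,0,-8],"turn":[0,0,0]},{"translation":[0,0,-9],"turn":[0,0,0]},{"translation":[0,0,-10],"turn":[0,0,0]},{"translation":[0,0,-10.8],"turn":[0,0,0]},{"translation":[0,0,-10.8],"turn":[0,0,0]},{"translation":[0,0,-10.8],"turn":[0,0,0]}])

```text
time_s: 9.0
eef_pos: [502.1, 267.6, 58.7]
tcp_rot: [-0.49, 3.102, 0.001]
force: [-0.4, -0.7, -2.1]
gripper_width: 35.4
```

Run:
```python
from h import *
s=robot.observe(); print(s["eef_pos"],R.from_rotvec(s["tcp_rot"]).as_matrix().round(3)[:,1],s["force"])
im=robot.grab_frame("scene"); cv2.imwrite("pics/s2.png",im)
cv2.imwrite("pics/pre.png",cv2.resize(im[160:260,350:490],(784,560),interpolation=cv2.INTER_CUBIC))
```

```text
[502.1446087  267.5753286   58.74090318] [-0.308  0.951  0.   ] [-0.40229305 -0.72039901 -2.14484411]
```

View pics/pre.png

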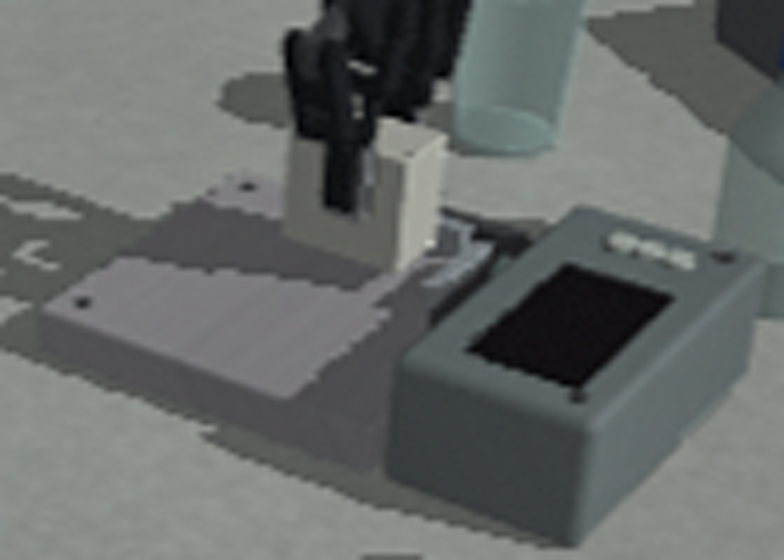

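The block is upright above the plate, inside the corner. There is a gap to both bars, which are to its right at about (455,235) in the crop. I'll lower until it just touches.

Call:
apply_moves(moves=[{"translation":[0,0,-0.3],"turn":[0,0,0]},{"translation":[0,0,-0.6],"turn":[0,0,0]},{"translation":[0,0,-0.9],"turn":[0,0,0]},{"translation":[0,0,-1.1],"turn":[0,0,0]},{"translation":[0,0,-1.1],"turn":[0,0,0]},{"translation":[0,0,-1.1],"turn":[0,0,0]}])

```text
time_s: 9.8
eef_pos: [501.9, 267.4, 47.4]
tcp_rot: [-0.49, 3.103, 0.0]
force: [-0.6, 1.4, -3.7]
gripper_width: 35.2
```

Call:
apply_moves(moves=[{"translation":[0,0,-0.1],"turn":[0,0,0]},{"translation":[0,0,-0.1],"turn":[0,0,0]},{"translation":[0,0,-0.1],"turn":[0,0,0]}])

```text
time_s: 10.18
eef_pos: [501.8, 267.3, 46.4]
tcp_rot: [-0.49, 3.103, 0.0]
force: [0.7, -0.1, -3.2]
gripper_width: 35.2
```

Call:
apply_moves(moves=[{"translation":[0,0,-0.1],"turn":[0,0,0]},{"translation":[0,0,-0.1],"turn":[0,0,0]},{"translation":[0,0,-0.1],"turn":[0,0,0]}])

```text
time_s: 10.55
eef_pos: [502.0, 267.4, 45.7]
tcp_rot: [-0.49, 3.103, 0.0]
force: [-0.7, -1.3, 0.1]
gripper_width: 35.2
```

It just touched: the z force went from -3 N to about 0. I'll back up 1 mm so it doesn't drag, then approach the stops.

Call:
apply_moves(moves=[{"translation":[0,0,0.1],"turn":[0,0,0]},{"translation":[0.2,0.3,0.1],"turn":[0,0,0]},{"translation":[0.35,0.5,0.1],"turn":[0,0,0]},{"translation":[0.5,0.75,0.1],"turn":[0,0,0]},{"translation":[0.6,0.95,0.1],"turn":[0,0,0]},{"translation":[0.7,1.07,0.1],"turn":[0,0,0]},{"translation":[0.7,1.07,0.1],"turn":[0,0,0]},{"translation":[0.7,1.07,0.1],"turn":[0,0,0]}])

```text
time_s: 11.55
eef_pos: [508.7, 277.9, 46.3]
tcp_rot: [0.49, -3.103, 0.0]
force: [-0.4, -0.3, -2.8]
gripper_width: 34.9
```

Call:
apply_moves(moves=[{"translation":[0.1,0.03,0],"turn":[0,0,0]},{"translation":[0.19,0.06,0],"turn":[0,0,0]},{"translation":[0.19,0.06,0],"turn":[0,0,0]},{"translation":[0.19,0.06,0],"turn":[0,0,0]}])

```text
time_s: 12.05
eef_pos: [510.7, 278.6, 46.3]
tcp_rot: [0.49, -3.103, -0.0]
force: [0.0, -0.5, -3.7]
gripper_width: 34.9
```

Call:
apply_moves(moves=[{"translation":[0.1,0.03,0],"turn":[0,0,0]},{"translation":[0.19,0.06,0],"turn":[0,0,0]},{"translation":[0.19,0.06,0],"turn":[0,0,0]},{"translation":[0.19,0.06,0],"turn":[0,0,0]}])

```text
time_s: 12.55
eef_pos: [512.6, 279.2, 46.3]
tcp_rot: [0.49, -3.103, -0.0]
force: [0.1, 0.3, -3.2]
gripper_width: 35.3
```

Call:
apply_moves(moves=[{"translation":[0.1,0.03,0],"turn":[0,0,0]},{"translation":[0.19,0.06,0],"turn":[0,0,0]},{"translation":[0.19,0.06,0],"turn":[0,0,0]},{"translation":[0.19,0.06,0],"turn":[0,0,0]}])

```text
time_s: 13.05
eef_pos: [514.1, 279.7, 46.2]
tcp_rot: [0.49, -3.102, 0.0]
force: [-1.9, -1.0, -1.5]
gripper_width: 35.3
```

Call:
apply_moves(moves=[{"translation":[0.1,0.03,0],"turn":[0,0,0]},{"translation":[0.19,0.06,0],"turn":[0,0,0]},{"translation":[0.19,0.06,0],"turn":[0,0,0]},{"translation":[0.19,0.06,0],"turn":[0,0,0]}])

```text
time_s: 13.55
eef_pos: [516.0, 280.4, 46.2]
tcp_rot: [0.49, -3.102, 0.0]
force: [-3.6, -0.7, -2.7]
gripper_width: 35.2
```

The stop_x contact came where predicted, with about 3.6 N at roughly 2.5 mm in. Next I'll push in meter +y.

Call:
apply_moves(moves=[{"translation":[-0.03,0.1,0],"turn":[0,0,0]},{"translation":[-0.06,0.19,0],"turn":[0,0,0]},{"translation":[-0.09,0.29,0],"turn":[0,0,0]},{"translation":[-0.12,0.38,0],"turn":[0,0,0]},{"translation":[-0.12,0.38,0],"turn":[0,0,0]},{"translation":[-0.12,0.38,0],"turn":[0,0,0]}])

```text
time_s: 14.3
eef_pos: [515.0, 284.2, 46.2]
tcp_rot: [0.49, -3.103, 0.0]
force: [-3.4, -3.4, -4.6]
gripper_width: 35.2
```

Call:
apply_moves(moves=[{"translation":[-0.03,0.1,0],"turn":[0,0,0]},{"translation":[-0.06,0.19,0],"turn":[0,0,0]},{"translation":[-0.06,0.19,0],"turn":[0,0,0]},{"translation":[-0.06,0.19,0],"turn":[0,0,0]}])

```text
time_s: 14.8
eef_pos: [514.8, 285.0, 46.2]
tcp_rot: [0.489, -3.103, 0.002]
force: [-2.1, -4.4, -3.3]
gripper_width: 34.9
```

Call:
apply_moves(moves=[{"translation":[0.06,0.13,0],"turn":[0,0,0]},{"translation":[0.13,0.25,0],"turn":[0,0,0]},{"translation":[0.13,0.25,0],"turn":[0,0,0]},{"translation":[0.13,0.25,0],"turn":[0,0,0]}])

```text
time_s: 15.3
eef_pos: [515.5, 286.5, 45.9]
tcp_rot: [0.489, -3.101, 0.004]
force: [-3.4, -5.8, -3.3]
gripper_width: 35.3
```

Call:
apply_moves(moves=[{"translation":[0.06,0.13,0],"turn":[0,0,0]},{"translation":[0.13,0.25,0],"turn":[0,0,0]},{"translation":[0.13,0.25,0],"turn":[0,0,0]},{"translation":[0.13,0.25,0],"turn":[0,0,0]}])

```text
time_s: 15.8
eef_pos: [516.3, 287.5, 45.9]
tcp_rot: [0.487, -3.099, 0.007]
force: [-5.9, -9.6, 1.1]
gripper_width: 35.4
```

Call:
apply_moves(moves=[{"translation":[0.06,0.13,0],"turn":[0,0,0]},{"translation":[0.13,0.25,0],"turn":[0,0,0]},{"translation":[0.13,0.25,0],"turn":[0,0,0]},{"translation":[0.13,0.25,0],"turn":[0,0,0]}])

```text
time_s: 16.3
eef_pos: [516.6, 288.0, 46.0]
tcp_rot: [0.485, -3.096, 0.012]
force: [-9.6, -13.9, 5.8]
gripper_width: 35.2
```

Call:
apply_moves(moves=[{"translation":[0.06,0.13,0],"turn":[0,0,0]},{"translation":[0.13,0.25,0],"turn":[0,0,0]},{"translation":[0.13,0.25,0],"turn":[0,0,0]},{"translation":[0.13,0.25,0],"turn":[0,0,0]}])

```text
time_s: 16.8
eef_pos: [516.7, 288.1, 46.1]
tcp_rot: [0.483, -3.092, 0.017]
force: [-14.4, -19.7, 11.8]
gripper_width: 35.4
```

Run:
```python
from h import *
s=robot.observe(); print(s["eef_pos"],R.from_rotvec(s["tcp_rot"]).as_matrix().round(4),s["force"])
im=robot.grab_frame("scene"); cv2.imwrite("pics/s3.png",im)
cv2.imwrite("pics/press.png",cv2.resize(im[170:240,390:490],(800,560),interpolation=cv2.INTER_CUBIC))
```

```text
[516.71509953 288.11320655  46.08926865] [[-0.9523 -0.3052 -0.0098]
 [-0.305   0.9523 -0.0122]
 [ 0.013  -0.0086 -0.9999]] [-14.4177582  -19.71711253  11.77893382]
```

View pics/press.png

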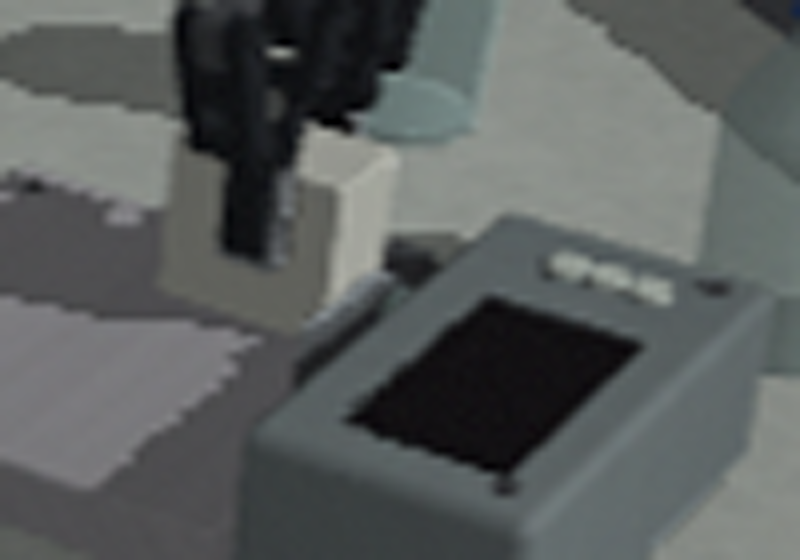

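Both axes have gone solid: the tool moved 0.1 mm for 2.8 mm commanded. The crop shows the block flush with the stop_x bar, which is close to its rail at (345,320). To check that y isn't just jammed by friction, I'll relax x, see whether y moves further, then restore x.

Call:
apply_moves(moves=[{"translation":[-0.19,-0.06,0],"turn":[0,0,0]},{"translation":[-0.38,-0.12,0],"turn":[0,0,0]},{"translation":[-0.48,-0.15,0],"turn":[0,0,0]},{"translation":[-0.48,-0.15,0],"turn":[0,0,0]}])

```text
time_s: 17.35
eef_pos: [515.9, 289.9, 46.1]
tcp_rot: [0.486, -3.102, 0.009]
force: [-2.9, -10.3, -2.2]
gripper_width: 35.1
```

Call:
apply_moves(moves=[{"translation":[-0.03,0.1,0],"turn":[0,0,0]},{"translation":[-0.03,0.1,0],"turn":[0,0,0]},{"translation":[-0.03,0.1,0],"turn":[0,0,0]}])

```text
time_s: 17.73
eef_pos: [515.9, 289.9, 46.1]
tcp_rot: [0.486, -3.102, 0.011]
force: [-2.3, -11.8, -0.1]
gripper_width: 34.9
```

y did move 2 mm further, so it had been partly jammed. I'll alternate again.

Call:
apply_moves(moves=[{"translation":[-0.19,-0.06,0],"turn":[0,0,0]},{"translation":[-0.29,-0.09,0],"turn":[0,0,0]},{"translation":[-0.29,-0.09,0],"turn":[0,0,0]}])

```text
time_s: 18.1
eef_pos: [515.1, 289.8, 46.3]
tcp_rot: [-0.485, 3.1, -0.009]
force: [3.4, -11.1, -4.4]
gripper_width: 35.4
```

Call:
apply_moves(moves=[{"translation":[0.14,-0.06,0],"turn":[0,0,0]},{"translation":[0.33,0,0],"turn":[0,0,0]},{"translation":[0.52,0.06,0],"turn":[0,0,0]},{"translation":[0.62,0.09,0],"turn":[0,0,0]},{"translation":[0.62,0.09,0],"turn":[0,0,0]}])

```text
time_s: 18.73
eef_pos: [515.9, 290.0, 46.0]
tcp_rot: [0.487, -3.096, 0.012]
force: [-9.9, -13.4, 6.7]
gripper_width: 35.4
```

Call:
apply_moves(moves=[{"translation":[0.06,0.07,0],"turn":[0,0,0]},{"translation":[0.11,0.14,0],"turn":[0,0,0]},{"translation":[0.11,0.14,0],"turn":[0,0,0]},{"translation":[0.11,0.14,0],"turn":[0,0,0]},{"translation":[0.11,0.14,0],"turn":[0,0,0]},{"translation":[0.11,0.14,0],"turn":[0,0,0]}])

```text
time_s: 19.48
eef_pos: [516.0, 290.1, 46.1]
tcp_rot: [0.486, -3.093, 0.015]
force: [-13.6, -17.0, 11.1]
gripper_width: 35.2
```

Run:
```python
from h import *
s=robot.observe(); M=R.from_rotvec(s["tcp_rot"]).as_matrix(); r=R.from_euler("z",18,degrees=True).as_matrix()
print("meter xy",r.T@(s["eef_pos"]-[502.9,230.8,0]),"F",r.T@s["force"],"yaw",np.degrees(np.arctan2(-M[0,1],M[1,1])),"tilt",np.arccos(-M[2,2]))
im=robot.grab_frame("scene"); cv2.imwrite("pics/s4.png",im)
im0=cv2.imread("pics/scene0.png"); a=(slice(175,235),slice(395,455))
k=lambda i:cv2.resize(i[a],(400,400),interpolation=cv2.INTER_CUBIC)
cv2.imwrite("pics/press2.png",np.hstack([k(im0),k(im)]))
```

```text
meter xy [30.75714538 52.33529904 46.05999045] F [-18.20703162 -11.92626224  11.13896988] yaw 17.85954330741038 tilt 0.014327977197237473
```

View pics/press2.png

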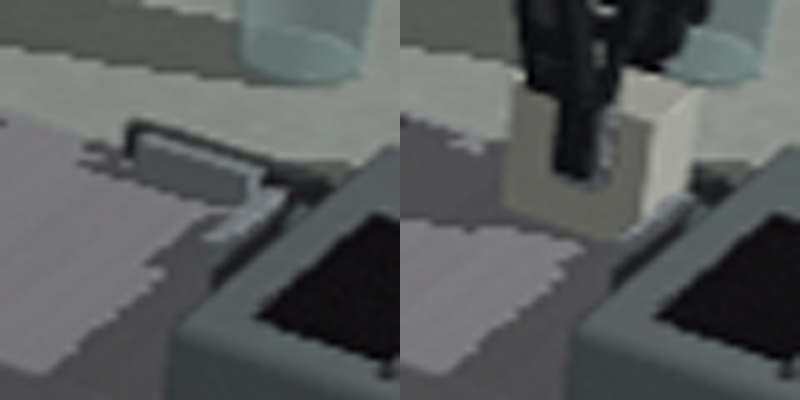

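The tool is fully seated and steady at about 18 N on x and 12 N on y. It is square to 0.2°, with a tilt of 0.014 rad. In the right-hand crop the bar at (640,225) sits against its rail, while in the left-hand "before" crop there was a gap. I'm handing in.

```bash
python3 -c "
from h import *
print(robot.sign_off()); s=robot.observe(); print(s['time_s'],s['eef_pos'],s['force'],s['gripper_width'])"
```

```text
the job is handed in; nothing more can be done
None
the job is handed in; nothing more can be done
```

I lifted the white block out of its case, stood it on the meter's plate and pressed it into the corner. I handed in at about 19.5 s with the gripper still holding it there. The hand-in reported no verdict, and the state could not be read afterwards.

**Last checks before handing in:**
- **Stops:** the force was about 18 N against stop_x and 12 N against stop_y. Pushing further moved the tool only about 0.1 mm, so both stops appear to be fully in.
- **Squareness:** by the tool's pose, the block is within about 0.2° of the meter's estimated angle. The tilt is about 0.014 rad.
- **Camera:** the last picture shows the stop_x bar against its backing rail. The block hides stop_y, so that one rests on force and position alone.

**What disagreed:**
- **First meter fit:** it was about 8 mm off because it picked up a shadow edge, so I redid it from the plate's edges in both views.
- **First press:** it jammed about 2 mm short in y from friction against stop_x. I relaxed x, seated y, then pressed x again.
- **Seated y position:** the tool ended about 2 mm beyond the y I had estimated from the images, roughly the camera calibration error.
- **Downward press:** about 14 N of the push also goes down onto the plate, more than the light touch I intended.

No bystander appeared to move in the pictures I viewed. Those last close-ups covered only part of the table.

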